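# Eject and catch the mixer battery at the bench charger

### The arm

A 6-joint arm with a two-finger parallel gripper is mounted at the origin on a cart in front of the work surface, level with it; the furniture and walls round the work are solid. World frame = base frame: x ahead of the robot, y to its left, z up, the work surface at z = 0. Lengths are in m, angles in degrees, forces in N, time in s.
With the tool pointing down it reaches from about 0.3 to 0.75 m from the base axis. Payload 8.5 kg.
Tool frame: the origin (TCP) lies midway between the tips of the shut fingers; the grasp point (between the pads) lies 19 mm behind it (env.pinch_z is the z of the grasp point in the tool frame, in m); z points along the fingers, y is the line along which they close (so a half turn about z gives the same grasp; the last joint's range is limited). The gripper opens to 85 mm and grips with 20 to 120 N. Pads are 22 mm wide; open, the fingers measure 114 mm over their backs; the gripper's body (76 mm by 85 mm) begins 54 mm behind the grasp point. The pads swing forward as they close: fully open they stand 13 mm farther back than shut.
Start: joints at [-80.117, 21.807, 74.336, -0, 83.858, -12.336], TCP at [0.208, -0.509, 0.231] pointing down, gripper open.
Joint ranges: [-178.18, 178.18], [-50.72, 133.34], [12.68, 142.11], [-81.47, 261.47], [9.98, 163.14], [-165.26, 165.26]. Speed limits (degrees/s): [136.94, 136.94, 180, 180, 180, 180].

### API

Orientations are given as a 3x3 rotation matrix whose columns are the frame's x, y, z axes.
In Python, from rig import env gives the robot as it stands.
- The arm moves only by the tool arm_command, never from a script. Its argument "deltas" is a list of rows, each an object of numbers: "rx", "ry", "rz": the turn, a rotation vector about the tool's x, y, z in rad; "dx", "dy", "dz": the shift along the tool's x, y, z in m; "fingers": the finger opening in m, from 0 to 0.0854. In form: [{"rx": .., "ry": .., "rz": .., "dx": .., "dy": .., "dz": .., "fingers": ..}, ...]. A call has 1 to 12 rows; each row shifts and turns the commanded pose from where the row before left it, along the tool's axes as they then stand; what a row does not reach is not made up. A row lasts 1/10 s, in which the tool goes at most 50 mm and 8.59 degrees, less where a joint would pass 70% of its speed; a pose out of reach is approached as far as the arm can. A call is refused whole if a number of a shift passes 0.05 or a number of a turn 0.15, either way. A call with a gripper value outside its range is refused whole. The fingers move at their own pace and stop on an object; "squeeze" is the grip in N (left out, the last holds). Time passes only in rows, so rows that do not move let the fingers close. It gives the time, the measured TCP pose, the force, the opening and the grip force at its end, in the units of the state.
- env.observe(): the state, without advancing time (a new reading comes with each control period).
- env.get_image(name): name is "scene" or "top" or "wrist"; returns a dict with "color" (400x640x3 uint8, blue, green, red), "camera_matrix" (3x3 intrinsics, pixels), "eye" and "orientation" of the camera in the world. Camera axes: x right, y up, looking along -z (the intrinsics and any distortion apply to the point x, -y, -z); pixel columns grow to the right and rows downward; lengths in m; the calibration is good to about 2 mm. The wrist camera is an equidistant fisheye: a pixel r from the principal point sees the ray r / f radians off the axis. A picture is of the moment at which its call begins. There is no depth.
- env.close_job(): hands the job in; it is judged then, once.
Trained networks look in a picture, given as the dict that the camera call returned (one of the last four; its "shot" number tells which), for a name from the list of things; names that differ only in an ending like _2 or _b are one class to them, and where a whole thing is asked for, a point or a joint stands for the part that bears it (a point fixed in the world has none). Each returns a list of dicts, best first, with "p" (0 to 1); they miss things now and then, are a little off and sometimes report something else, mostly with a low value. They report only what shows in the picture. A call takes as long as a camera call. They do not tell look-alikes from the thing itself.
- env.look_for(query, picture): "box" ([left, top, right, bottom] in pixels, round what is visible of it).
- env.tip_of(query, picture): "location" ([column, row] in pixels: a listed point, or the origin of a listed thing).
The state is a dict: "time_s": time; "q": joint angles; "qvel": joint speeds; "joint_efforts": joint torques, N m; "position": TCP position; "tool_rot": TCP orientation; "ft_force": force on the tool from outside, world axes, zero at the start; "wrist_torque": the same for the moment, N m; "grip_width": finger opening in m; "gripper_force": force on a finger pad.
Only numpy, scipy, OpenCV 4.12 (cv2) and the standard library are available. Lean on these libraries where they do the work, as an engineer would, in place of code of your own. Each camera call takes 0.05 s, during which the arm holds its last target. There are 200 camera calls.

### The job

Press the charger's release key with one finger so that the spring kicks the battery pack out of its catch, and have the other finger waiting in front to stop the pack on the sloping runway before it slides off. Then let the key come fully back up while that finger keeps the pack stopped, clear of its catch and flat on the runway, and finish holding it there. Lift nothing, and leave the things standing round the charger alone.

Things in the scene. Friction and masses are not known exactly. Their poses are not given: they have to be found in the camera images.
- charger: Fixed bench charger, white wedge 142 deep (x), 107 wide, 95 tall at its rear (mm). Origin: on the table under its middle; x points from the open low front to the tall rear, y left, z up. Its bay, a trough 57 wide open in front and above, is centred on y = -15; its cheeks are 17 to 20 above the runway. The key is on the low deck left of the bay. Behind the pack a 3 N spring plate, 10 mm stroke.
- runway: Slick floor of the bay, falling 20 degrees to the front. Origin: in the floor under the seated pack's origin (charger frame x 8, y -15, z 47 mm); x points uphill along the slope, z square off the floor. Open front edge, no lip, at x = -83 mm (18 mm above the table): the seated pack's front has 55 mm to go. The pack's x in this frame is 0 when seated, negative as it comes out.
- pack: Battery pack, black block with grey front end cap, 56 long (x), 44 wide (54 over side ribs and lugs), 32 high (mm), edges rounded 4, 0.2 kg, loose. Origin: centre of its underside; x points uphill to its rear, z square off the underside. It leans with the slope, so its upper front edge is foremost. The catch holds a lug at each side of its front foot and is clear once the pack is 8.5 mm out.
- pack_nose (a point): Middle of the pack's upper front edge (before rounding), 28 mm downhill of and 32 mm above its origin. In the charger's frame, seated: x -29, y -15, z 67 mm; 20 mm out: x -48, z 60 mm, where the runway's floor is at z 26 mm. A finger standing in the bay in front of it stops the pack; best 15 to 35 mm out, where the spring no longer presses.
- key_top (a point): Centre of the release key's flat black top, 30 (x) by 26 (y) mm. Up, it is at x -50, y 36, z 48.5 mm in the charger's frame, 51 mm left of the bay's centre line. The key goes straight down into the deck, which is 34 mm high.
- release_key (a joint): Travel of the key: 0 up, 0.009 m fully down; sprung back (3 N at the top, 5.3 N at the bottom). In one piece with it are the catch's two teeth, 7 mm above the runway in front of the pack's lugs. After 4.5 to 6.5 mm of travel the pack is free and shoots out at once; it is off the runway within 0.3 s if nothing stands in its way.
- nozzle_0: White-metal piping nozzle, a cone 27 mm across and 45 mm tall, standing loose beside the charger. Origin: centre of its underside. Bystander.
- ring_cutter_0: Round open pastry cutter, 74 mm across, 30 mm tall, standing loose beside the charger. Origin: centre of its underside. Bystander.
- cinnamon_jar: Spice jar with black cap, 41 mm across, 105 mm tall, standing loose at the charger's left rear. Origin: centre of its underside. Bystander.
Things that resemble listed ones, but are neither listed nor needed, are in the scene too. Leave any green or yellow look-alike of the pack alone.

How it is judged (in metres and radians):
On the way, in this order (a step that is already met when the one before it is completed fails the run):
1. the release key is pressed (value of joint release_key above 0.004 m).
2. the pack has sprung at least 8.5 mm out and is stopped on the runway by a finger (x of pack in the frame of runway below -0.0085 m and linear speed of pack below 0.03 m/s and contact force between the fingers and pack above 0.05 N), for 0.2 s.
At the end, for the whole second after the job is handed in: The pack is at rest flat on the runway, 8.5 to 45 mm out of its seat (clear of its catch, its front not past the runway's edge), leaning against a finger (more than 0.05 N), and the release key is back up (within 1.5 mm) (x of pack in the frame of runway between -0.045 and -0.0085 m and z of pack in the frame of runway below 0.004 m and angle between the z axis of pack and the z axis of runway, either way round below 0.1 rad and linear speed of pack below 0.02 m/s and contact force between the fingers and pack above 0.05 N and value of joint release_key below 0.0015 m); the arm keeps its last pose, push and grip.
It fails at once if the pack slides off: its front passes the runway's front edge (x of pack in the frame of runway below -0.055 m).
It fails at once if the pack is lifted off the runway (z of pack in the frame of runway above 0.01 m).
It fails at once if the piping nozzle is disturbed (distance of nozzle_0 from where it was at the start of the episode above 0.02 m).
It fails at once if the pastry cutter is disturbed (distance of ring_cutter_0 from where it was at the start of the episode above 0.02 m).
It fails at once if the spice jar is disturbed (distance of cinnamon_jar from where it was at the start of the episode above 0.02 m).
It also fails if it takes over 32 s, if anything falls off the work surface, if the arm or the gripper's body presses on something with over 40 N, if the wrist force passes 120 N, or if a joint passes its speed limit or range.

## Working session

There is one attempt and no reset: what is moved stays moved. The work goes in short steps, Python scripts to look and compute and a tool call to move; the robot and the scene stay as the last step left them, time stands still between calls to the robot, and variables do not carry over. Pictures are saved under pics/ and viewed, at most 10 in all, crops included, and the job is handed in when it is done.

Besides the shell and the picture viewer there is one more tool, called by a JSON object that holds its "fn" and its "kwargs". arm_command: Moves the arm, as the interface text tells. Its arguments: {"type":"object","properties":{"deltas":{"type":"array"},"squeeze":{"type":"number"}},"required":["deltas"]}

```bash
mkdir -p pics; ls; python3 - <<'E'
from rig import env
import cv2, numpy as np
s=env.observe(); print(s['time_s'],s['position'],np.round(s['tool_rot'],3).tolist(),s['grip_width'],env.pinch_z)
for n in ['scene','top']:
    p=env.get_image(n); cv2.imwrite(f'pics/{n}0.png',p['color'])
    print(n,p['eye'],np.round(p['orientation'],4).tolist(),p['camera_matrix'])
    for q in ['charger','pack','pack_nose','key_top','runway','nozzle_0','ring_cutter_0','cinnamon_jar']:
        print(q,[(np.round(d['location']).tolist(),round(d['p'],2)) for d in env.tip_of(q,p)][:4],[(np.round(d['box']).tolist(),round(d['p'],2)) for d in env.look_for(q,p)][:3])
E
```

```text
pics
0.0 [ 0.20792724 -0.50886293  0.2307166 ] [[0.926, 0.378, -0.0], [0.378, -0.926, 0.001], [0.0, -0.001, -1.0]] 0.08512204876374603 -0.0187
scene [-0.0451734  0.4156463  0.6065579] [[-0.5237, 0.5062, -0.6852], [-0.8519, -0.3173, 0.4167], [-0.0065, 0.8019, 0.5974]] [[423.91454064   0.         325.59248312]
 [  0.         423.91454064 201.2936007 ]
 [  0.           0.           1.        ]]
charger [([359.0, 216.0], 0.72)] []
pack [([363.0, 202.0], 0.78), ([367.0, 275.0], 0.64), ([307.0, 191.0], 0.61)] [([354.0, 255.0, 386.0, 282.0], 0.84), ([298.0, 230.0, 334.0, 258.0], 0.68), ([351.0, 177.0, 384.0, 210.0], 0.6)]
pack_nose [([353.0, 264.0], 0.82), ([372.0, 200.0], 0.65), ([309.0, 232.0], 0.57), ([309.0, 172.0], 0.48)] [([356.0, 257.0, 385.0, 283.0], 0.98), ([349.0, 180.0, 383.0, 209.0], 0.65), ([302.0, 230.0, 333.0, 261.0], 0.62)]
key_top [([358.0, 220.0], 0.66)] [([348.0, 217.0, 366.0, 228.0], 0.75)]
runway [([364.0, 200.0], 0.7)] [([363.0, 207.0, 393.0, 230.0], 0.67)]
nozzle_0 [([407.0, 206.0], 0.56)] []
ring_cutter_0 [([394.0, 187.0], 0.65)] [([381.0, 165.0, 406.0, 194.0], 0.77)
[... 607 characters left out ...]
.0, 205.0, 302.0, 232.0], 0.84)]
pack_nose [([361.0, 281.0], 0.96), ([288.0, 209.0], 0.91), ([352.0, 215.0], 0.83), ([302.0, 262.0], 0.71)] [([340.0, 190.0, 365.0, 218.0], 0.96), ([310.0, 122.0, 338.0, 150.0], 0.84), ([277.0, 206.0, 302.0, 232.0], 0.81)]
key_top [([326.0, 224.0], 0.54)] [([322.0, 216.0, 336.0, 233.0], 0.46)]
runway [([352.0, 197.0], 0.84)] [([340.0, 185.0, 366.0, 235.0], 0.91), ([389.0, 159.0, 425.0, 191.0], 0.23)]
nozzle_0 [([389.0, 214.0], 0.4)] [([384.0, 207.0, 393.0, 219.0], 0.54)]
ring_cutter_0 [([403.0, 174.0], 0.57)] [([389.0, 161.0, 425.0, 193.0], 0.47)]
cinnamon_jar [([299.0, 178.0], 0.57)] [([290.0, 161.0, 311.0, 181.0], 0.75), ([390.0, 160.0, 422.0, 189.0], 0.59)]
```

```bash
python3 - <<'E'
import cv2,numpy as np
t=cv2.imread('pics/top0.png')[110:300,260:440]; s=cv2.imread('pics/scene0.png')[150:300,280:430]
a=cv2.resize(t,None,fx=2.6,fy=2.6,interpolation=cv2.INTER_CUBIC)[:494,:400+60]
b=cv2.resize(s,(320,320),interpolation=cv2.INTER_CUBIC)
c=np.zeros((494,780,3),np.uint8); c[:a.shape[0],:a.shape[1]]=a; c[:320,460:]=b
cv2.imwrite('pics/c0.png',c)
E
```

```text
(no output)
```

View pics/c0.png

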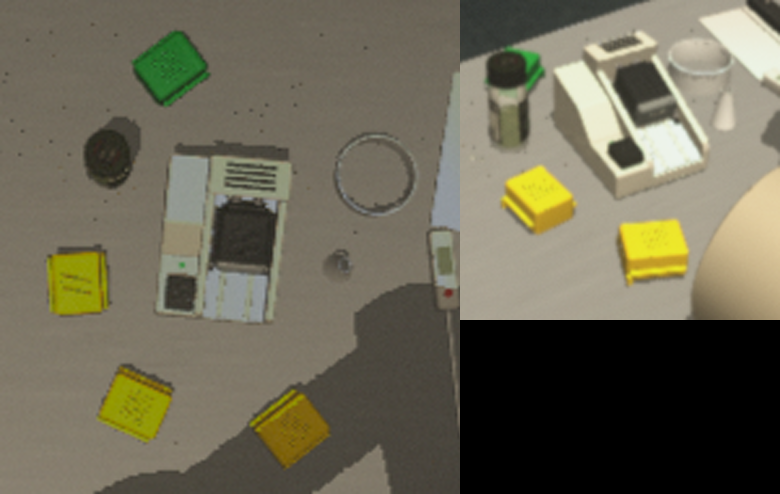

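The black pack seated in the charger (top px ~(352,199), scene ~(367,193)) is the one meant. The yellow and green blocks are look-alikes. The key is at top ~(329,222), scene ~(358,222). Next I fit the charger's pose.

```bash
cat > h.py <<'E'
import numpy as np
def proj(p,X):
    c=np.asarray(p['orientation']).T@(np.asarray(X)-p['eye']); K=np.asarray(p['camera_matrix'])
    v=np.array([c[0],-c[1],-c[2]]); v=K@(v/v[2]); return v[:2]
def projf(p,X):
    c=np.asarray(p['orientation']).T@(np.asarray(X)-p['eye']); K=np.asarray(p['camera_matrix'])
    v=np.array([c[0],-c[1],-c[2]]); r=np.hypot(v[0],v[1]); th=np.arctan2(r,v[2])
    return np.array([K[0,2]+K[0,0]*th*v[0]/r, K[1,2]+K[1,1]*th*v[1]/r])
def ray(p,uv,z):
    K=np.asarray(p['camera_matrix']); d=np.linalg.inv(K)@[uv[0],uv[1],1]
    d=np.asarray(p['orientation'])@[d[0],-d[1],-d[2]]; e=np.asarray(p['eye']); return e+d*(z-e[2])/d[2]
def T(q,X):
    c,s=np.cos(q[2]),np.sin(q[2]); return np.array([q[0]+c*X[0]-s*X[1],q[1]+s*X[0]+c*X[1],X[2]])
E
python3 - <<'E'
from rig import env
from h import *
from scipy.optimize import least_squares
t=env.get_image('top'); s=env.get_image('scene')
key=(-.05,.036,.0485); nose=(-.029,-.015,.067); pk=(.008,-.015,.047)
obs=[(t,(329.2,222.3),key),(s,(357.8,221.7),key),(t,(352,215),nose),(s,(372,200),nose),
     (t,(371.5,171.5),(.071,-.0535,.095)),(s,(358.5,219.5),key)]
f=lambda q:np.concatenate([proj(p,T(q,X))-uv for p,uv,X in obs])
r=least_squares(f,[.45,0,0],loss='soft_l1'); print(r.x,np.degrees(r.x[2])); print(np.round(f(r.x).reshape(-1,2),1))
q=r.x
for n,X in dict(fl=(-.071,.0535,.034),fr=(-.071,-.0535,.036),rr=(.071,-.0535,.095),rl=(.071,.0535,.0),nose=nose).items(): print(n,proj(t,T(q,X)),proj(s,T(q,X)))
print('jar',ray(t,(299,172),.105),'noz',ray(t,(389,214),0),'cut',ray(t,(404,176),.0))
E
```

```text
[ 0.55316045 -0.03532405 -0.04987364] -2.8575491645386952
[[-0.1  1.2]
 [-0.1 -2.1]
 [-0.2  0. ]
 [ 1.1  0.1]
 [-0.  -0.4]
 [-0.8  0.1]]
fl [321.03856734 232.27697467] [355.69994633 233.34533114]
fr [366.33100511 234.25674745] [398.13271203 216.64403231]
rr [371.4957092  171.09549422] [363.43202554 162.80367974]
rl [323.21024631 174.6312108 ] [322.90615572 209.4122664 ]
nose [351.83441834 215.03030952] [373.07255295 200.07288392]
jar [0.61853176 0.0718634  0.105     ] noz [ 0.52929414 -0.14537048  0.        ] cut [ 0.6225878  -0.18393639  0.        ]
```

{"fn": "arm_command", "kwargs": {"deltas": [{"rz": 0.073, "fingers": 0.0365}, {"rz": 0.073}, {"rz": 0.073}, {"rz": 0.073}, {"rz": 0.073}, {"rz": 0.0725}]}}

```text
invalid input
```

{"fn": "arm_command", "kwargs": {"deltas": [{"dx": 0.0185, "dy": -0.036}, {"dx": 0.0185, "dy": -0.036}, {"dx": 0.0185, "dy": -0.036}, {"dx": 0.0185, "dy": -0.036}, {"dx": 0.0185, "dy": -0.036}, {"dx": 0.0185, "dy": -0.036}, {"dx": 0.0185, "dy": -0.036}, {"dx": 0.0185, "dy": -0.036}, {"dx": 0.0185, "dy": -0.036}, {"dx": 0.0185, "dy": -0.036}, {"dx": 0.0185, "dy": -0.036}, {"dx": 0.0185, "dy": -0.036}]}}

```text
invalid input
```

{"fn": "arm_command", "kwargs": {"deltas": [{"dx": 0.0185, "dy": -0.036, "dz": 0.02}, {"dx": 0.0185, "dy": -0.033, "dz": 0.03}, {"dz": 0.03}, {}]}}

```text
invalid input
```

{"fn": "arm_command", "kwargs": {"deltas": [{"rx": 0, "ry": 0, "rz": 0.073, "dx": 0, "dy": 0, "dz": 0, "fingers": 0.0365}, {"rx": 0, "ry": 0, "rz": 0.073, "dx": 0, "dy": 0, "dz": 0, "fingers": 0.0365}, {"rx": 0, "ry": 0, "rz": 0.073, "dx": 0, "dy": 0, "dz": 0, "fingers": 0.0365}, {"rx": 0, "ry": 0, "rz": 0.073, "dx": 0, "dy": 0, "dz": 0, "fingers": 0.0365}, {"rx": 0, "ry": 0, "rz": 0.073, "dx": 0, "dy": 0, "dz": 0, "fingers": 0.0365}, {"rx": 0, "ry": 0, "rz": 0.0725, "dx": 0, "dy": 0, "dz": 0, "fingers": 0.0365}]}}

```text
time_s: 2.4
position: [0.208, -0.5091, 0.2313]
tool_rot: [[0.999, -0.053, 0.0], [-0.053, -0.999, 0.0], [0.0, -0.0, -1.0]]
ft_force: [-0.5, -0.4, 0.1]
grip_width: 0.0364
gripper_force: 0.0
```

{"fn": "arm_command", "kwargs": {"deltas": [{"rx": 0, "ry": 0, "rz": 0, "dx": 0.0185, "dy": -0.036, "dz": 0, "fingers": 0.0365}, {"rx": 0, "ry": 0, "rz": 0, "dx": 0.0185, "dy": -0.036, "dz": 0, "fingers": 0.0365}, {"rx": 0, "ry": 0, "rz": 0, "dx": 0.0185, "dy": -0.036, "dz": 0, "fingers": 0.0365}, {"rx": 0, "ry": 0, "rz": 0, "dx": 0.0185, "dy": -0.036, "dz": 0, "fingers": 0.0365}, {"rx": 0, "ry": 0, "rz": 0, "dx": 0.0185, "dy": -0.036, "dz": 0, "fingers": 0.0365}, {"rx": 0, "ry": 0, "rz": 0, "dx": 0.0185, "dy": -0.036, "dz": 0, "fingers": 0.0365}, {"rx": 0, "ry": 0, "rz": 0, "dx": 0.0185, "dy": -0.036, "dz": 0, "fingers": 0.0365}, {"rx": 0, "ry": 0, "rz": 0, "dx": 0.0185, "dy": -0.036, "dz": 0, "fingers": 0.0365}, {"rx": 0, "ry": 0, "rz": 0, "dx": 0.0185, "dy": -0.036, "dz": 0, "fingers": 0.0365}, {"rx": 0, "ry": 0, "rz": 0, "dx": 0.0185, "dy": -0.036, "dz": 0, "fingers": 0.0365}, {"rx": 0, "ry": 0, "rz": 0, "dx": 0.0185, "dy": -0.036, "dz": 0, "fingers": 0.0365}, {"rx": 0, "ry": 0, "rz": 0, "dx": 0.0185, "dy": -0.036, "dz": 0, "fingers": 0.0365}]}}

```text
time_s: 3.6
position: [0.4518, -0.0871, 0.2315]
tool_rot: [[0.999, -0.05, 0.0], [-0.05, -0.999, -0.0], [0.0, 0.0, -1.0]]
ft_force: [0.3, -1.4, 0.1]
grip_width: 0.0364
gripper_force: 0.0
```

{"fn": "arm_command", "kwargs": {"deltas": [{"rx": 0, "ry": 0, "rz": 0, "dx": 0.0185, "dy": -0.036, "dz": 0.02, "fingers": 0.0365}, {"rx": 0, "ry": 0, "rz": 0, "dx": 0.0185, "dy": -0.033, "dz": 0.03, "fingers": 0.0365}, {"rx": 0, "ry": 0, "rz": 0, "dx": 0, "dy": 0, "dz": 0.03, "fingers": 0.0365}, {"rx": 0, "ry": 0, "rz": 0, "dx": 0, "dy": 0, "dz": 0, "fingers": 0.0365}]}}

```text
time_s: 4.0
position: [0.49, -0.0204, 0.1483]
tool_rot: [[0.999, -0.048, -0.007], [-0.048, -0.999, 0.002], [-0.007, -0.002, -1.0]]
ft_force: [0.6, -0.5, 1.5]
grip_width: 0.0361
gripper_force: 0.0
```

```bash
python3 - <<'E'
from rig import env
from h import *
import cv2
t=env.get_image('wrist');cv2.imwrite('pics/w1.png',t['color']); s=env.get_image('scene'); cv2.imwrite('pics/s1.png',s['color'])
print(t['eye'],np.round(t['orientation'],3).tolist(),t['camera_matrix'])
q=(.55316,-.03532,-.04987)
for n,X in dict(key=(-.05,.036,.0485),nose=(-.029,-.015,.067),fl=(-.071,.0535,.034),flr=(-.071,-.0435,.018),fll=(-.071,.0135,.018)).items(): print(n,projf(t,T(q,X)))
for n in ['key_top','pack_nose','runway']: print(n,[(d['location'],d['p']) for d in env.tip_of(n,t)][:3],[(d['box'],d['p']) for d in env.look_for(n,t)][:2])
E
```

```text
[ 0.57181636 -0.02456537  0.29023083] [[-0.048, 0.945, 0.323], [-0.999, -0.045, -0.016], [-0.001, -0.323, 0.946]] [[309.70691629   0.         320.77436928]
 [  0.         309.70691629 197.89534069]
 [  0.           0.           1.        ]]
key [290.96005822 180.99126766]
nose [357.0645969  160.62557862]
fl [273.45742161 199.4812517 ]
flr [379.78453083 194.12202493]
fll [318.87491533 193.92433579]
key_top [([293.7, 177.8], 0.97), ([222.3, 47.4], 0.46)] [([279.3, 158.0, 306.2, 195.6], 0.81)]
pack_nose [([236.3, 267.1], 0.85), ([187.2, 139.9], 0.83), ([359.6, 158.4], 0.63)] [([324.4, 73.2, 401.8, 161.5], 0.79), ([386.3, 247.6, 431.6, 296.0], 0.74)]
runway [] [([322.5, 64.7, 398.9, 197.6], 0.72)]
```

View pics/w1.png

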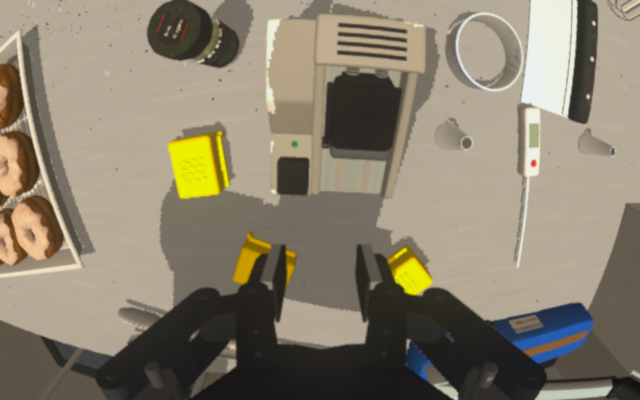

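The wrist view shows the key at ~(293,177), the pack's front edge at ~(360,155), and the charger's front from (273,193) to (392,197). That is about 4 px uphill of the prediction, so I refit.

```bash
python3 - <<'E'
from rig import env
from h import *
from scipy.optimize import least_squares
w=env.get_image('wrist'); t=env.get_image('top')
s=env.observe(); print(s['time_s'],s['position'],np.round(s['tool_rot'],4).tolist())
kb=env.look_for('key_top',w)[0]; kt=env.tip_of('key_top',w)[0]; nt=[d['location'] for d in env.tip_of('pack_nose',w)]; print(kb,kt,nt)
key=(-.05,.036,.0485); nose=(-.029,-.015,.067)
obs=[(w,(293,176.8),key,1),(w,(359.6,158.4),nose,.7),(w,(273,193),(-.071,.0535,.034),.7),
 (t,(329.2,222.3),key,1),(t,(352,215),nose,1),(t,(371.5,171.5),(.071,-.0535,.095),1)]
P=lambda p,X:projf(p,X) if p is w else proj(p,X)
f=lambda q:np.concatenate([(P(p,T(q,X))-uv)*k for p,uv,X,k in obs])
r=least_squares(f,[.553,-.035,-.05],loss='soft_l1'); q=r.x; print(q,np.degrees(q[2])); print(np.round(f(q).reshape(-1,2),1))
R=s['tool_rot']; X=T(q,(-.06,.0105,.0)); print('target',X,'tool shift',R.T@(X-s['position']))
E
```

```text
4.5 [ 0.49162613 -0.0219445   0.15187265] [[0.9987, -0.0503, 0.0009], [-0.0503, -0.9987, -0.0003], [0.0009, 0.0002, -1.0]]
{'box': [275.5, 160.0, 304.4, 198.5], 'p': 0.92} {'location': [291.4, 179.2], 'p': 0.66} [[235.5, 267.9], [360.0, 163.7], [190.4, 140.3], [292.6, 182.3]]
[ 0.55648447 -0.04031604 -0.09499778] -5.44297190315406
[[-0.9  0. ]
 [-0.8  0.4]
 [ 0.5  1.3]
 [ 1.1 -1. ]
 [ 1.4 -1.2]
 [ 3.5 -0.7]]
target [ 0.49775098 -0.02417209  0.        ] tool shift [0.00608619 0.00188152 0.15187888]
```

```bash
python3 - <<'E'
from rig import env
from h import *
import cv2
w=env.get_image('wrist'); c=w['color'][50:215,260:440].copy()
c=cv2.resize(c,None,fx=3.5,fy=3.5,interpolation=cv2.INTER_CUBIC)
q=(.55316,-.03532,-.04987)
for X in [(-.05,.036,.0485),(-.065,.049,.0485),(-.065,.023,.0485),(-.035,.049,.0485),(-.035,.023,.0485),(-.029,-.015,.067),(-.071,.0535,.034),(-.071,.0535,0),(-.071,-.0535,.0),(-.071,-.0435,.0225),(-.071,.0135,.0225),(.071,-.0535,.095)]:
    u=projf(w,T(q,X)); cv2.circle(c,(int((u[0]-260+.5)*3.5),int((u[1]-50+.5)*3.5)),3,(0,0,255),1); print(X,np.round(u,1))
cv2.imwrite('pics/w2.png',c)
E
```

```text
(-0.05, 0.036, 0.0485) [289.6 182.7]
(-0.065, 0.049, 0.0485) [274.9 199.9]
(-0.065, 0.023, 0.0485) [305.6 199.9]
(-0.035, 0.049, 0.0485) [273.3 165.1]
(-0.035, 0.023, 0.0485) [305.1 164.9]
(-0.029, -0.015, 0.067) [354.5 162.4]
(-0.071, 0.0535, 0.034) [272.5 201. ]
(-0.071, 0.0535, 0) [277.5 189.9]
(-0.071, -0.0535, 0.0) [384.1 190. ]
(-0.071, -0.0435, 0.0225) [378.3 197. ]
(-0.071, 0.0135, 0.0225) [317.3 197. ]
(0.071, -0.0535, 0.095) [419.2  24.3]
```

View pics/w2.png

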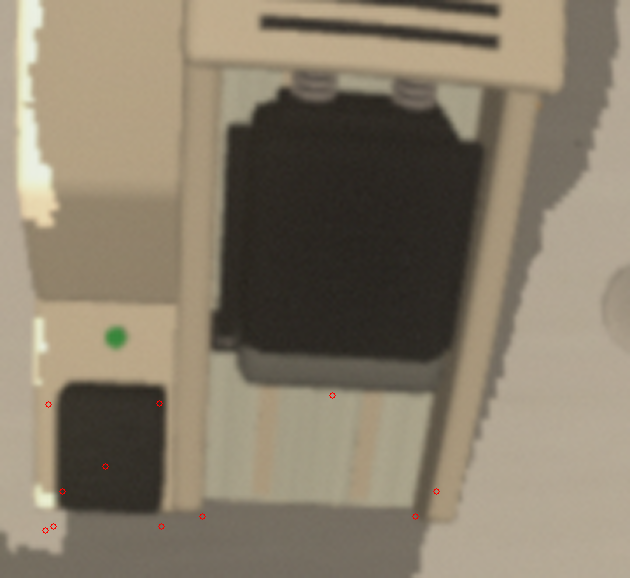

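The crop shows the key's top centre at (291,177.5) and the runway's front edge from (317.5,192.4) to (378,194.6), tilted about 2°. The charger therefore has slightly more yaw than I had.

```bash
python3 - <<'E'
from rig import env
from h import *
from scipy.optimize import least_squares
w=env.get_image('wrist'); t=env.get_image('top')
s=env.observe(); print(s['time_s'],s['position'])
k=.0485
ow=[((275.5,195.2),(-.065,.049,k)),((306.1,196.1),(-.065,.023,k)),((306.6,159.8),(-.035,.023,k)),((276.4,159.2),(-.035,.049,k)),
((317.5,192.4),(-.070,.0135,.0186)),((378.1,194.6),(-.070,-.0435,.0186))]
ot=[((329.2,222.3),(-.05,.036,k)),((352,215),(-.029,-.015,.067)),((371.5,171.5),(.071,-.0535,.095)),((320.5,232),(-.071,.0535,.034))]
fw=lambda q:np.concatenate([projf(w,T(q,X))-uv for uv,X in ow])
ft=lambda q:np.concatenate([proj(t,T(q,X))-uv for uv,X in ot])
for f in (fw,lambda q:np.r_[fw(q),ft(q)]):
    q=least_squares(f,[.553,-.035,-.05]).x; print(q,np.degrees(q[2])); print(np.round(f(q).reshape(-1,2),1).tolist())
    X=T(q,(-.06,.0105,0)); print('target',X,'tool shift',s['tool_rot'].T@(X-s['position']), 'nose',T(q,(-.029,-.015,.067)))
E
```

```text
4.8 [ 0.49156314 -0.02163459  0.15134552]
[ 0.55519863 -0.03904771 -0.09817003] -5.624728325084418
[[-0.2, -0.6], [0.1, -0.0], [0.9, 1.0], [-0.8, 0.3], [0.1, -0.8], [-0.1, -0.1]]
target [ 0.49651665 -0.02271752  0.        ] tool shift [0.00499765 0.00083429 0.15134564] nose [ 0.52486807 -0.05113313  0.067     ]
[ 0.55538417 -0.03811191 -0.08471245] -4.853665654653808
[[-0.3, 0.1], [0.0, 0.2], [0.3, 1.2], [-1.4, 1.0], [0.1, -0.7], [-0.1, -0.8], [0.3, -0.4], [0.6, -0.7], [2.3, -0.5], [0.7, -1.5]]
target [ 0.49648774 -0.0225729   0.        ] tool shift [0.0049616  0.00069128 0.15134564] nose [ 0.52521899 -0.0506044   0.067     ]
```

{"fn": "arm_command", "kwargs": {"deltas": [{"rx": 0, "ry": 0, "rz": 0.041, "dx": 0.005, "dy": 0.001, "dz": 0, "fingers": 0.0365}, {"rx": 0, "ry": 0, "rz": 0, "dx": 0, "dy": 0, "dz": 0.03, "fingers": 0.0365}, {"rx": 0, "ry": 0, "rz": 0, "dx": 0, "dy": 0, "dz": 0.03, "fingers": 0.0365}, {"rx": 0, "ry": 0, "rz": 0, "dx": 0, "dy": 0, "dz": 0.025, "fingers": 0.0365}, {"rx": 0, "ry": 0, "rz": 0, "dx": 0, "dy": 0, "dz": 0, "fingers": 0.0365}, {"rx": 0, "ry": 0, "rz": 0, "dx": 0, "dy": 0, "dz": 0, "fingers": 0.0365}, {"rx": 0, "ry": 0, "rz": 0, "dx": 0, "dy": 0, "dz": 0, "fingers": 0.0365}]}}

```text
time_s: 5.5
position: [0.4973, -0.0231, 0.0677]
tool_rot: [[0.996, -0.09, 0.002], [-0.09, -0.996, -0.001], [0.002, 0.0, -1.0]]
ft_force: [0.2, 0.3, 0.2]
grip_width: 0.0365
gripper_force: 0.0
```

```bash
python3 - <<'E'
from rig import env
import cv2,numpy as np
w=env.get_image('wrist'); c=w['color'][60:400,180:460]
s=env.get_image('scene')['color'][150:290,290:430]
o=np.zeros((510,800,3),np.uint8); a=cv2.resize(c,None,fx=1.5,fy=1.5); o[:a.shape[0],:a.shape[1]]=a; b=cv2.resize(s,(378,378),interpolation=cv2.INTER_CUBIC); o[:378,421:799]=b
cv2.imwrite('pics/w3.png',o); s=env.observe(); print(s['position'],np.round(s['tool_rot'],4).tolist(),s['ft_force'],s['time_s'])
E
```

```text
[ 0.49712901 -0.02301022  0.06755531] [[0.9959, -0.0905, 0.0024], [-0.0905, -0.9959, -0.0007], [0.0024, 0.0005, -1.0]] [-0.22492537  0.1496978   0.28055861] 5.6
```

View pics/w3.png

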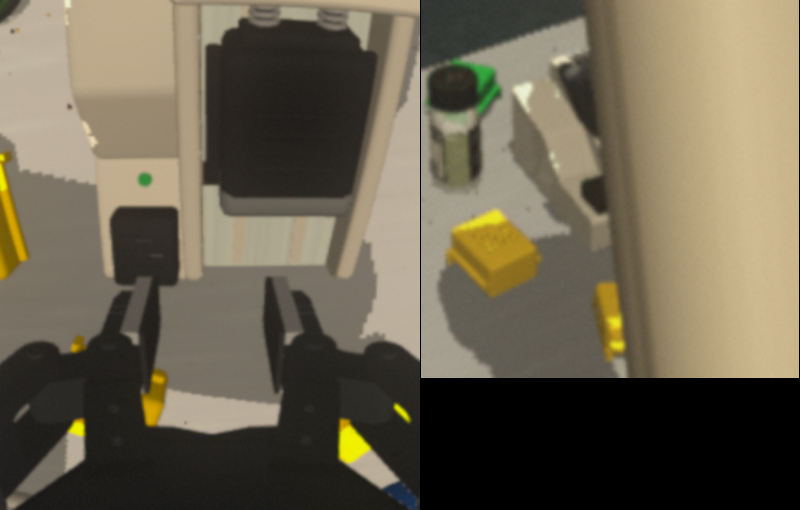

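Left fingertip at crop (146,283) and right at (277,283); the key at (145,245) lies just beyond. I check the fingertip geometry against the calibration.

```bash
python3 - <<'E'
from rig import env
from h import *
w=env.get_image('wrist'); s=env.observe(); R=s['tool_rot'];p=s['position']
cr=lambda X:np.round((projf(w,X)-[180,60]+.5)*1.5).tolist()
for z in (0,-.004,-.008):
  for x in (.011,-.011):
    print(z,x,[cr(p+R@np.array([x,y,z])) for y in (-.033,-.018,.018,.033)])
q=(.5553,-.0386,-.091)
print('key',cr(T(q,(-.05,.036,.0485))),'nose',cr(T(q,(-.029,-.015,.067))),'edge',cr(T(q,(-.07,.0135,.0186))),cr(T(q,(-.07,-.0435,.0186))))
X=T(q,(-.06,.0105,0)); print(R.T@(X-p))
E
```

```text
0 0.011 [[116.0, 269.0], [159.0, 270.0], [264.0, 270.0], [307.0, 269.0]]
0 -0.011 [[121.0, 323.0], [162.0, 324.0], [261.0, 324.0], [301.0, 323.0]]
-0.004 0.011 [[114.0, 274.0], [158.0, 275.0], [265.0, 275.0], [309.0, 274.0]]
-0.004 -0.011 [[119.0, 329.0], [161.0, 330.0], [262.0, 330.0], [303.0, 329.0]]
-0.008 0.011 [[111.0, 280.0], [156.0, 280.0], [266.0, 280.0], [311.0, 280.0]]
-0.008 -0.011 [[117.0, 335.0], [160.0, 336.0], [263.0, 336.0], [305.0, 335.0]]
key [144.0, 251.0] nose [288.0, 216.0] edge [204.0, 265.0] [327.0, 264.0]
[-0.00062518 -0.00026833  0.06735798]
```

{"fn": "arm_command", "kwargs": {"deltas": [{"rx": 0, "ry": 0, "rz": 0, "dx": 0, "dy": 0, "dz": 0.01, "fingers": 0.0365}, {"rx": 0, "ry": 0, "rz": 0, "dx": 0, "dy": 0, "dz": 0.009, "fingers": 0.0365}, {"rx": 0, "ry": 0, "rz": 0, "dx": 0, "dy": 0, "dz": 0, "fingers": 0.0365}, {"rx": 0, "ry": 0, "rz": 0, "dx": 0, "dy": 0, "dz": 0, "fingers": 0.0365}]}}

```text
time_s: 6.05
position: [0.4963, -0.0228, 0.0469]
tool_rot: [[0.996, -0.091, -0.001], [-0.091, -0.996, 0.0], [-0.001, -0.0, -1.0]]
ft_force: [0.4, 0.1, 0.3]
grip_width: 0.0365
gripper_force: 0.0
```

{"fn": "arm_command", "kwargs": {"deltas": [{"rx": 0, "ry": 0, "rz": 0, "dx": 0, "dy": 0, "dz": 0.004, "fingers": 0.0365}, {"rx": 0, "ry": 0, "rz": 0, "dx": 0, "dy": 0, "dz": 0, "fingers": 0.0365}]}}

```text
time_s: 6.25
position: [0.4966, -0.0229, 0.0432]
tool_rot: [[0.996, -0.091, 0.0], [-0.091, -0.996, -0.0], [0.0, 0.0, -1.0]]
ft_force: [0.4, -0.3, 1.6]
grip_width: 0.0367
gripper_force: 0.8
```

{"fn": "arm_command", "kwargs": {"deltas": [{"rx": 0, "ry": 0, "rz": 0, "dx": 0, "dy": 0, "dz": 0.003, "fingers": 0.0365}, {"rx": 0, "ry": 0, "rz": 0, "dx": 0, "dy": 0, "dz": 0, "fingers": 0.0365}]}}

```text
time_s: 6.45
position: [0.4965, -0.0229, 0.0403]
tool_rot: [[0.996, -0.091, 0.0], [-0.091, -0.996, 0.0], [0.0, -0.0, -1.0]]
ft_force: [-0.7, 0.1, 5.4]
grip_width: 0.0365
gripper_force: 2.7
```

{"fn": "arm_command", "kwargs": {"deltas": [{"rx": 0, "ry": 0, "rz": 0, "dx": 0, "dy": 0, "dz": 0.004, "fingers": 0.0365}, {"rx": 0, "ry": 0, "rz": 0, "dx": 0, "dy": 0, "dz": 0, "fingers": 0.0365}, {"rx": 0, "ry": 0, "rz": 0, "dx": 0, "dy": 0, "dz": 0, "fingers": 0.0365}, {"rx": 0, "ry": 0, "rz": 0, "dx": 0, "dy": 0, "dz": 0, "fingers": 0.0365}]}}

```text
time_s: 6.85
position: [0.4966, -0.0229, 0.0377]
tool_rot: [[0.996, -0.09, 0.001], [-0.09, -0.996, -0.0], [0.001, 0.0, -1.0]]
ft_force: [-5.4, -0.6, 18.2]
grip_width: 0.0366
gripper_force: 9.7
```

```bash
python3 - <<'E'
from rig import env
import cv2,numpy as np
w=env.get_image('wrist'); c=w['color'][60:300,180:460]
cv2.imwrite('pics/w4.png',cv2.resize(c,None,fx=2,fy=2)); s=env.observe(); print(s['position'],s['ft_force'],s['time_s'],s['gripper_force'])
E
```

```text
[ 0.49657359 -0.02285838  0.03764499] [-5.65647553  0.8511435  18.78563571] 6.9 9.74119150894694
```

View pics/w4.png

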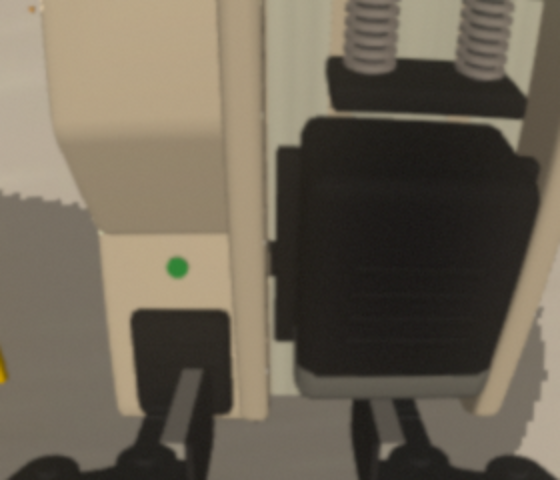

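The pack sprang out and is stopped by the right finger, with a gap to the spring plate. The key is bottomed. Now I raise the tool slowly.

{"fn": "arm_command", "kwargs": {"deltas": [{"rx": 0, "ry": 0, "rz": 0, "dx": 0, "dy": 0, "dz": -0.002, "fingers": 0.0365}, {"rx": 0, "ry": 0, "rz": 0, "dx": 0, "dy": 0, "dz": -0.002, "fingers": 0.0365}, {"rx": 0, "ry": 0, "rz": 0, "dx": 0, "dy": 0, "dz": -0.002, "fingers": 0.0365}, {"rx": 0, "ry": 0, "rz": 0, "dx": 0, "dy": 0, "dz": -0.002, "fingers": 0.0365}, {"rx": 0, "ry": 0, "rz": 0, "dx": 0, "dy": 0, "dz": -0.002, "fingers": 0.0365}, {"rx": 0, "ry": 0, "rz": 0, "dx": 0, "dy": 0, "dz": -0.001, "fingers": 0.0365}, {"rx": 0, "ry": 0, "rz": 0, "dx": 0, "dy": 0, "dz": 0, "fingers": 0.0365}, {"rx": 0, "ry": 0, "rz": 0, "dx": 0, "dy": 0, "dz": 0, "fingers": 0.0365}]}}

```text
time_s: 7.7
position: [0.4963, -0.0228, 0.0471]
tool_rot: [[0.996, -0.091, -0.001], [-0.091, -0.996, 0.0], [-0.001, -0.0, -1.0]]
ft_force: [-0.3, 0.7, -0.2]
grip_width: 0.0367
gripper_force: 0.2
```

{"fn": "arm_command", "kwargs": {"deltas": [{"rx": 0, "ry": 0, "rz": 0, "dx": 0, "dy": 0, "dz": -0.001, "fingers": 0.0365}, {"rx": 0, "ry": 0, "rz": 0, "dx": 0, "dy": 0, "dz": 0, "fingers": 0.0365}, {"rx": 0, "ry": 0, "rz": 0, "dx": 0, "dy": 0, "dz": 0, "fingers": 0.0365}, {"rx": 0, "ry": 0, "rz": 0, "dx": 0, "dy": 0, "dz": 0, "fingers": 0.0365}, {"rx": 0, "ry": 0, "rz": 0, "dx": 0, "dy": 0, "dz": 0, "fingers": 0.0365}]}}

```text
time_s: 8.2
position: [0.4964, -0.0228, 0.0483]
tool_rot: [[0.996, -0.091, -0.0], [-0.091, -0.996, 0.0], [-0.0, -0.0, -1.0]]
ft_force: [-1.1, -0.2, -0.7]
grip_width: 0.0366
gripper_force: 0.4
```

```bash
python3 - <<'E'
from rig import env
import cv2,numpy as np
w=env.get_image('wrist'); c=w['color'][60:300,180:460]
cv2.imwrite('pics/w5.png',cv2.resize(c,None,fx=2,fy=2)); s=env.observe(); print(s['position'],s['ft_force'],s['time_s'],s['gripper_force'])
E
```

```text
[ 0.49638471 -0.02283375  0.04826322] [-0.65504807  0.40618397 -0.2603957 ] 8.25 0.456224475055933
```

View pics/w5.png

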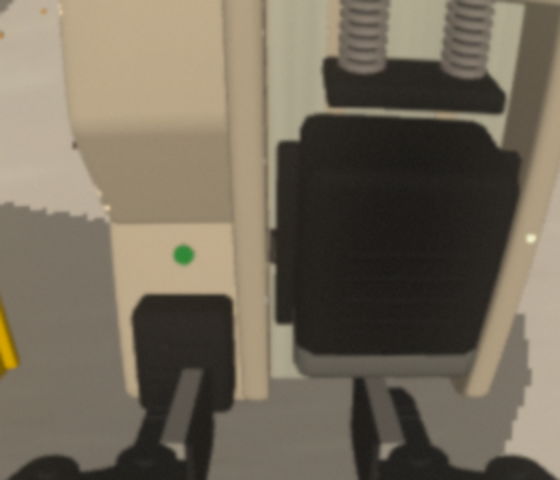

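The key is fully up and the finger is off it. The pack rests against the right finger, about 20 mm out, with its front at crop ~(390,370) and clear of the spring plate. I hand it in.

```bash
python3 -c "
from rig import env
print(env.close_job())"
```

```text
the job is handed in; nothing more can be done
None
```

I pressed the key, and the pack sprang out and was stopped by the other finger. When I handed the job in, the key was back up and the pack was leaning on that finger about 20 mm out (estimated from the wrist image), but no verdict came back.

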